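# Fit the cell into the door lock's battery bay

## Robot

A 7-joint arm with a two-finger parallel gripper is mounted at the origin on a cart in front of the work surface, level with it; the furniture and walls round the work are solid. World frame = base frame: x ahead of the robot, y to its left, z up, the work surface at z = 0. Lengths are in m, angles in rad, forces in N, time in s.
With the tool pointing down it reaches from about 0.425 to 0.8 m from the base axis. Payload 8.3 kg.
Tool frame: the origin (TCP) lies at the very end of the fingers, on their centre line; the grasp point (between the pads) lies 19 mm behind it; z points along the fingers, y is the direction in which the jaws open and shut (so a half turn about z gives the same grasp; the last joint's range is limited). The gripper opens to 85 mm and grips with 20 to 120 N. Pads are 22 mm wide; open, the fingers measure 114 mm over their backs; the gripper's body (76 mm by 85 mm) begins 54 mm behind the grasp point. The pads swing forward as they close: fully open they stand 13 mm farther back than shut.
Start: joints at [1.169, 0.383, 0.016, 1.37, -0.006, 1.388, -0.046], TCP at [0.208, -0.589, 0.195] pointing down, gripper open.
Joint ranges: [-2.95, 2.95], [-0.25, 2.06], [-1.52, 1.56], [0.18, 2.33], [-1.44, 4.58], [0.02, 2.06], [-3.01, 3.01]. Speed limits (rad/s): [2.39, 2.39, 3.01, 3.01, 3.14, 3.14, 3.14].

## Interface

Orientations are given as a unit quaternion [w, x, y, z].
In Python, from station import arm, snapshot, camera_info gives the robot as it stands. The module is installed in compiled form; this text tells all that it offers.
- The arm moves only by the tool jog_arm, never from a script. Its argument "moves" is a list of rows, each a list of 7 numbers: the turn, a rotation vector about the tool's x, y, z in rad, then the shift along the tool's x, y, z in m, then the closure, from 0 (fully open) to 1 (shut). In form: [[rx, ry, rz, x, y, z, claw], ...]. A call has 1 to 20 rows; each row shifts and turns the commanded pose from where the row before left it, along the tool's axes as they then stand; what a row does not reach is not made up. A row lasts 1/8 s, in which the tool goes at most 62.5 mm and 10.7 degrees, less where a joint would pass 70% of its speed; a pose out of reach is approached as far as the arm can. A call is refused whole if a number of a shift passes 0.0625 or a number of a turn 0.188, either way. A call with a gripper value outside its range is refused whole. The fingers move at their own pace and stop on an object; the grip force is fixed at half the most. Time passes only in rows, so rows that do not move let the fingers close. It gives the time, the measured TCP pose, the force and the opening at its end, in the units of the state.
- arm.read_state(): the state, without advancing time (a new reading comes with each control period).
- snapshot(name): name is "side" or "top"; returns the picture (384x512x3 uint8, red, green, blue); there is no depth.
- camera_info(name): a dict with "K" (3x3 intrinsics, pixels), "T" (4x4, takes a point from camera to world coordinates). Camera axes: x right, y down, z forward; pixel columns grow to the right and rows downward; lengths in m; the calibration is good to about 2 mm. A picture is of the moment at which its call begins. camera_info takes no time and is no camera call.
- arm.hand_in(): hands the job in, once; it reports no verdict.
The state is a dict: "time_s": time; "joints": joint angles; "qd": joint speeds; "effort": joint torques, N m; "tcp_pos": TCP position; "tool_rot": TCP orientation; "force": force on the tool from outside, world axes, zero at the start; "torque": the same for the moment, N m; "gripper_width": finger opening in m.
Only numpy, scipy, OpenCV 4.12 (cv2) and the standard library are available. Lean on these libraries where they do the work, as an engineer would, in place of code of your own. Each camera call takes 0.05 s, during which the arm holds its last target. There are 200 camera calls.

## Task

The electronic door lock on the bench needs its battery. Take the thick green cell from the white tray and, with its button end still raised, seat its flat end against the coil spring in the lock's bay; then press the button end down until both brass clips close over it and it lies level and held, and let go. Leave the slim blue cell where it is in the tray.

Things in the scene. Friction and masses are not known exactly. Their poses are not given: they have to be found in the camera images.
- lock_unit: Grey inside half of a door lock on its back, fixed; 190 x 68 x 18 mm, plus a thumb turn 29 mm high at x = 72 mm. Origin on the bench below the bay's middle; x along the bay from spring to end contact, z up. Bay floor 18 mm up; a seated cell lies along x, centre at (0, 0, 31) mm, top 44 mm up. Ridges 3 mm high at y = +-10.5 mm centre it; sides open for fingers at x -38 to +15 mm.
- spring (a joint): Coil spring at the bay's -x end, ending in a steel disc 14 mm across, centre 31 mm above the bench, free face at x = -28.5 mm of lock_unit. Value: how far the disc is pushed to -x, in m: 0 free, 0.003 to 0.005 with a seated cell, 0.009 at its stop (1 N at first, 3.6 N there). The black wall behind it: x -54 to -40 mm, top 38 mm up.
- clips (a point): Midway between the two brass spring clips, 25 mm to +x of the bay's middle, 38.5 mm up (noses; tops 41 mm up, 27 mm apart, 11 mm long). Axes as lock_unit. A cell pressed down spreads them 2 mm each (10 to 20 N), then they snap over it; one merely resting on them tilts 15 to 20 degrees. End contact: wall face at x = +33.5 mm of lock_unit, above it a lead-in flaring outward to x = 40 mm, 42 mm up.
- thick_cell_center (a point): Centre of the thick green cell, the one to fit: 26 mm across, 65 mm long, 0.06 to 0.13 kg, lying level in the white tray, centre 17 mm above the bench. Its x axis runs along it to the button end (white ring, steel button), at the start roughly away from the robot; the flat end is 32.5 mm the other way. It may roll about x.
- thick_cell_button (a point): Face of the button of the thick green cell, on its axis, 32.5 mm from its centre.
- slim_cell_center (a point): Centre of the slim blue cell (18 mm across, 65 mm long), to be left alone; parallel to the green one in the tray's other trough, 80 mm beside it, centre 13 mm above the bench. The tray (fixed, 94 x 160 mm) has a floor 4 mm thick, ridges and rim 7 mm high.
There are look-alikes about, which are no part of the job. There is more than one size of the part that bears thick_cell_center; the job needs the middle-sized.

How it is judged:
By the outcome, as a careful person would: the job done as asked, in the order asked, and still so for the second after the job is handed in, with the robot touching nothing.
It also fails if it takes over 42 s, if anything falls off the work surface, if the arm or the gripper's body presses on something with over 40 N, if the wrist force passes 120 N, or if a joint passes its speed limit or range.

## Working session

There is one attempt and no reset: what is moved stays moved. The work goes in short steps, Python scripts to look and compute and a tool call to move; the robot and the scene stay as the last step left them, time stands still between calls to the robot, and variables do not carry over. Pictures are saved under pics/ and viewed, about 8 in all and at most 12, crops included, and the job is handed in when it is done.

Besides the shell and the picture viewer there is one more tool, called after "Call:" as name(argument=value, ...) on one line, values as JSON. jog_arm: Moves the arm, as the interface text tells. Its arguments: {"type":"object","properties":{"moves":{"type":"array","items":{"type":"array","items":{"type":"number"}}}},"required":["moves"]}

```bash
mkdir -p pics; python3 - <<'E'
from station import arm, snapshot, camera_info
import cv2,numpy as np
for n in("side","top"):
    im=snapshot(n);cv2.imwrite(f"pics/{n}0.png",cv2.resize(im[:,:,::-1],(800,600),interpolation=cv2.INTER_CUBIC))
    np.save(f"{n}0.npy",im)
    c=camera_info(n);print(n,np.round(c["K"],1).tolist(),np.round(c["T"],3).tolist())
s=arm.read_state();print(s)
E
```

```text
side [[480.8, 0.0, 249.1], [0.0, 480.8, 193.8], [0.0, 0.0, 1.0]] [[0.998, 0.024, -0.054, 0.623], [0.056, -0.648, 0.759, -0.766], [-0.016, -0.761, -0.648, 0.694], [0.0, 0.0, 0.0, 1.0]]
top [[364.9, 0.0, 254.6], [0.0, 364.9, 195.3], [0.0, 0.0, 1.0]] [[0.004, -0.991, 0.133, 0.441], [-1.0, -0.006, -0.021, -0.052], [0.021, -0.133, -0.991, 0.9], [0.0, 0.0, 0.0, 1.0]]
{'time_s': 0.1, 'joints': array([ 1.1690647 ,  0.38419804,  0.01639382,  1.37105203, -0.00628321,
        1.38818518, -0.04653073]), 'qd': array([ 1.17959332e-03, -2.49396860e-03,  3.63252392e-04, -3.44530732e-03,
        1.54053812e-05,  5.83872612e-04,  6.62854390e-04]), 'effort': array([ 3.35741584e-03, -6.29136372e+01,  8.47609900e-01, -3.72757351e+01,
        1.66664488e-02,  1.04423513e-02,  3.40283748e-05]), 'tcp_pos': array([ 0.2075875 , -0.58897217,  0.19405032]), 'tool_rot': array([-8.78831279e-04,  9.85681494e-01,  1.68615505e-01, -1.76284614e-04]), 'force': array([ 0.14252774,  0.95493247, -0.18197143]), 'torque': array([ 0.02689228, -0.01487794, -0.00144328]), 'gripper_width': 0.08566231124018922}
```

View pics/top0.png

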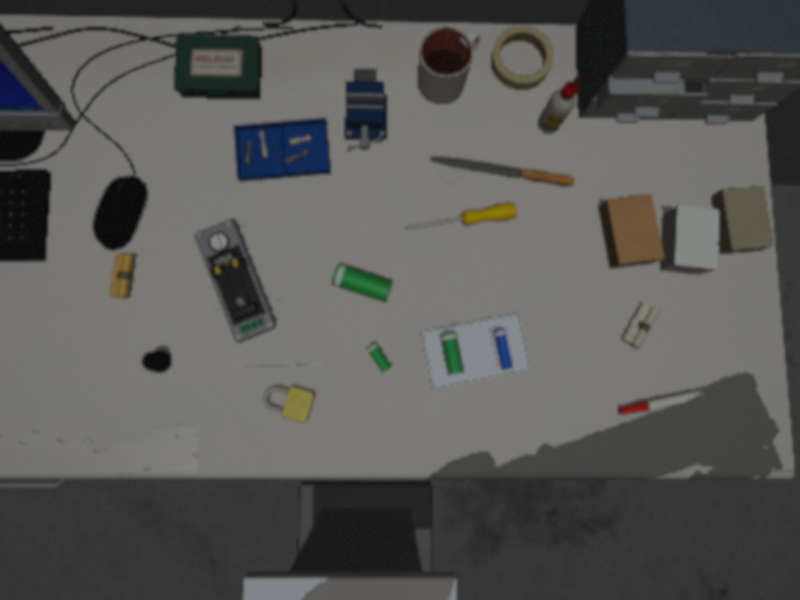

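View pics/side0.png

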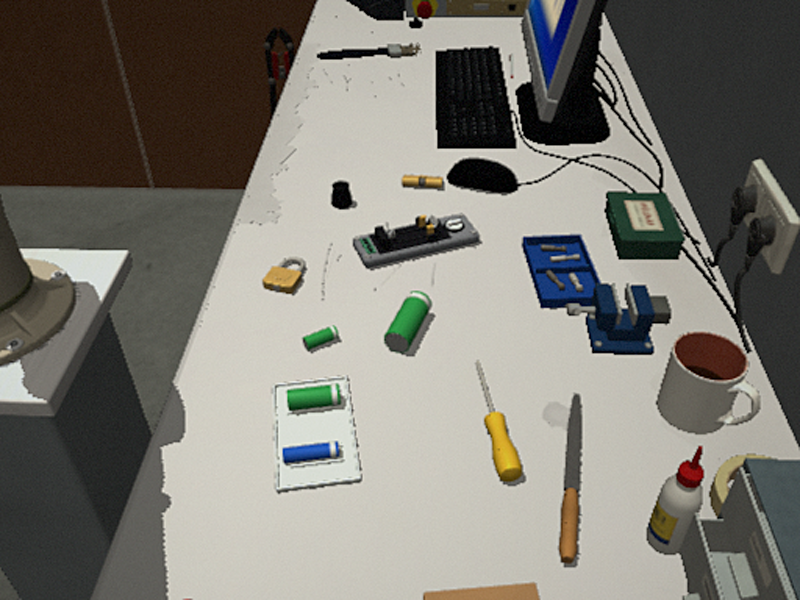

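```bash
cat > h.py <<'E'
import numpy as np,cv2
from station import camera_info,snapshot,arm
def ray(n,uv,z):
    c=camera_info(n);K=np.array(c["K"]);T=np.array(c["T"])
    d=T[:3,:3]@np.linalg.solve(K,[uv[0],uv[1],1]);o=T[:3,3]
    return o+d*(z-o[2])/d[2]
def proj(n,p):
    c=camera_info(n);K=np.array(c["K"]);T=np.array(c["T"])
    q=K@(T[:3,:3].T@(np.array(p)-T[:3,3]));return q[:2]/q[2]
def mask(im,lo,hi):return cv2.inRange(cv2.cvtColor(im,cv2.COLOR_RGB2HSV),lo,hi)
def blobs(m,amin=15):
    out=[]
    for c in cv2.findContours(m,cv2.RETR_EXTERNAL,cv2.CHAIN_APPROX_NONE)[0]:
        a=cv2.contourArea(c)
        if a>=amin:out.append((a,cv2.minAreaRect(c)))
    return sorted(out,key=lambda t:-t[0])
E
python3 - <<'E'
from h import *
np.set_printoptions(precision=4,suppress=True)
for n in("top","side"):
    im=np.load(n+"0.npy")
    for nm,lo,hi,z in(("green",(45,120,50),(75,255,255),.017),("blue",(105,120,60),(125,255,255),.013),("brass",(14,110,90),(28,255,255),.0385)):
        for a,r in blobs(mask(im,lo,hi),8)[:9]:
            b=cv2.boxPoints(r);e=[(b[i]+b[(i+1)%4])/2 for i in range(4)]
            print(n,nm,a,np.round(r[0],1),np.round(r[1],1),ray(n,r[0],z)[:2],"L",[np.linalg.norm(ray(n,e[i],z)-ray(n,e[i+2],z)).round(4) for i in(0,1)], 'ang',[np.degrees(np.arctan2(*(ray(n,e[i],z)-ray(n,e[i+2],z))[[1,0]])).round(1) for i in(0,1)])
t=np.load("top0.npy");s=np.load("side0.npy")
A=cv2.resize(t[135:225,115:185],None,fx=6,fy=6,interpolation=2);B=cv2.resize(s[130:175,220:315],None,fx=4,fy=4,interpolation=2);C=cv2.resize(s[235:315,170:235],None,fx=4,fy=4,interpolation=2)
W=np.zeros((600,800,3),np.uint8);W[:540,:420]=A;W[:180,420:800]=B;W[200:520,420:680]=C
cv2.imwrite("pics/crop.png",W[:,:,::-1])
E
```

```text
top green 331.5 [233.8 181.1] [29.4 12.3] [ 0.5938 -0.0189] L [np.float64(0.0722), np.float64(0.0306)] ang [np.float64(71.7), np.float64(-17.6)]
top green 134.5 [289.4 227.5] [20.  8.] [ 0.481  -0.1544] L [np.float64(0.0481), np.float64(0.0195)] ang [np.float64(10.9), np.float64(-78.5)]
top green 56.0 [243.  229.5] [13.6  5. ] [ 0.4757 -0.0423] L [np.float64(0.0327), np.float64(0.012)] ang [np.float64(34.2), np.float64(-56.1)]
top blue 1670.0 [180.3  95.9] [32.  57.9] [0.8124 0.1191] L [np.float64(0.0849), np.float64(0.1459)] ang [np.float64(7.5), np.float64(-82.9)]
top blue 361.0 [ 5.6 58.9] [36.9 19.1] [0.9053 0.5644] L [np.float64(0.1003), np.float64(0.0477)] ang [np.float64(43.5), np.float64(-42.4)]
top blue 91.0 [322.  224.9] [20.6  5.5] [ 0.4879 -0.2344] L [np.float64(0.0498), np.float64(0.0135)] ang [np.float64(10.2), np.float64(-78.5)]
top brass 1053.5 [406.4 146.4] [42.2 28. ] [ 0.6792 -0.4406] L [np.float64(0.1049), np.float64(0.0702)] ang [np.float64(8.2), np.float64(-78.1)]
top brass 257.5 [312.5 136.3] [10.3 35.1] [ 0.7024 -0.2104] L [np.float64(0.0259), np.float64(0.086
[... 2200 characters left out ...]
5 [307.5 378.5] [ 9. 73.] [ 0.6766 -0.406 ] L [np.float64(0.0139), np.float64(0.1054)] ang [np.float64(88.0), np.float64(2.7)]
side brass 380.0 [363.7 334. ] [10.4 44.2] [ 0.7665 -0.3279] L [np.float64(0.016), np.float64(0.0811)] ang [np.float64(179.4), np.float64(80.7)]
side brass 198.5 [180.  176.9] [22.7 12.4] [0.4134 0.0539] L [np.float64(0.0538), np.float64(0.0429)] ang [np.float64(165.0), np.float64(92.4)]
side brass 106.5 [424.7 334.2] [14.  17.3] [ 0.8609 -0.324 ] L [np.float64(0.02), np.float64(0.0336)] ang [np.float64(156.5), np.float64(62.1)]
side brass 79.5 [270. 115.] [24.3  5.2] [0.6053 0.3198] L [np.float64(0.0633), np.float64(0.0259)] ang [np.float64(175.3), np.float64(89.6)]
```

View pics/crop.png

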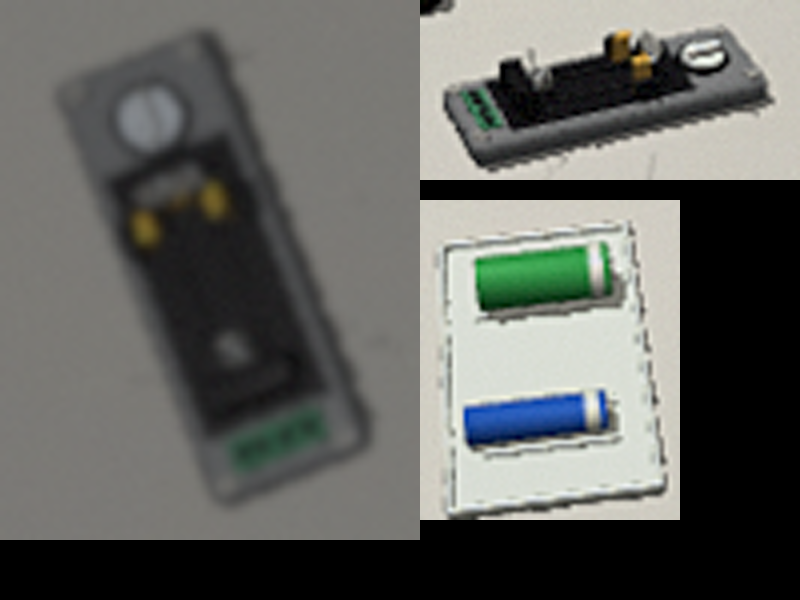

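```bash
cat >> h.py <<'E'
def tri(ua,ub,na="top",nb="side"):
    A=[]
    for n,u in((na,ua),(nb,ub)):
        c=camera_info(n);P=np.array(c["K"])@np.linalg.inv(np.array(c["T"]))[:3]
        A+= [u[0]*P[2]-P[0],u[1]*P[2]-P[1]]
    v=np.linalg.svd(np.array(A))[2][-1];return v[:3]/v[3]
E
python3 - <<'E'
from h import *
np.set_printoptions(precision=4,suppress=True)
cr={"top":(115,135,185,225,6,0),"side":(220,130,315,175,4,420)}
for n in("top","side"):
    x0,y0,x1,y1,f,_=cr[n];im=np.load(n+"0.npy")[y0:y1,x0:x1]
    m=mask(im,(12,110,60),(30,255,255));k,l,st,ce=cv2.connectedComponentsWithStats(m)
    for i in range(1,k):
        if st[i,4]>2:
            uv=ce[i]+[x0,y0];print(n,"brass",st[i,4],uv,ray(n,uv,.036 if n=="side" else .04))
    P=lambda a,b:np.array([(a-_)/f+x0-.5+.5/f,b/f+y0-.5])
    if n=="top":
        tt=P(150,118);print("turn",ray(n,tt,.029))
        for a,b in(((57,90),(225,505)),((210,30),(370,435))):
            A,B=ray(n,P(*a),.018),ray(n,P(*b),.018);d=A-B;print("edge",A,B,np.degrees(np.arctan2(d[1],d[0])),np.linalg.norm(d))
        print("disc",ray(n,P(232,347),.035))
    else: 
        st_=P(704,55);print("turn",ray(n,st_,.029)); print("disc",ray(n,P(542,74),.031))
print("tri turn",tri(tt,st_))
# cell: green mask centroid & white
for n in("top","side"):
    im=np.load(n+"0.npy")
    print(n,[proj(n,(.49,-.154,.017))])
E
```

```text
top brass 21 [150.0952 167.8095] [0.6206 0.1802 0.04  ]
top brass 24 [138.7083 172.5833] [0.6088 0.2067 0.04  ]
turn [0.6564 0.2099 0.029 ]
edge [0.6706 0.2517 0.018 ] [0.5007 0.1762 0.018 ] 23.938879675373453 0.18585337435555468
edge [0.6965 0.1903 0.018 ] [0.5292 0.1193 0.018 ] 22.999275465874227 0.18177001944860888
disc [0.5622 0.1716 0.035 ]
side brass 28 [269.6429 141.    ] [0.6071 0.2039 0.036 ]
side brass 25 [274.84 146.08] [0.62   0.1828 0.036 ]
turn [0.6581 0.2062 0.029 ]
disc [0.561  0.1801 0.031 ]
tri turn [0.6579 0.2111 0.0255]
top [array([289.2123, 223.7936])]
side [array([203.1086, 254.8967])]
```

Call:
jog_arm(moves=[[0,0,0,0.04,-0.032,0.009,0],[0,0,0,0.04,-0.032,0.009,0],[0,0,0,0.04,-0.032,0.009,0],[0,0,0,0.04,-0.032,0.009,0],[0,0,0,0.04,-0.032,0.009,0],[0,0,0,0.04,-0.032,0.009,0],[0,0,0,0.04,-0.032,0.009,0],[0,0,0,0.04,-0.032,0.009,0],[0,0,0,0.04,-0.032,0.009,0],[0,0,0,0.04,-0.032,0.009,0],[0,0,0.147,0,0,0,0.3],[0,0,0,0,0,0,0.3],[0,0,0,0,0,0,0.3]])

```text
time_s: 1.72
tcp_pos: [0.4782, -0.1555, 0.1049]
tool_rot: [0.0, 0.995, 0.097, -0.0]
force: [0.3, -0.2, 0.2]
gripper_width: 0.06
```

```bash
cat >> h.py <<'E'
from scipy.spatial.transform import Rotation as R
np.set_printoptions(precision=4,suppress=True)
def rep(target=None):
    s=arm.read_state();q=np.array(s["tool_rot"]);r=R.from_quat(q[[1,2,3,0]]);M=r.as_matrix()
    x=M[:,0];print("t",round(s["time_s"],2),"tcp",s["tcp_pos"],"xaxis yaw",np.degrees(np.arctan2(x[1],x[0])).round(2),"pitch",np.degrees(np.arcsin(x[2])).round(2),"z",M[:,2],"F",s["force"],"w",round(s["gripper_width"],4),"j",s["joints"])
    if target is not None:print("tool shift",M.T@(np.array(target)-s["tcp_pos"]))
    return s,M
E
python3 - <<'E'
from h import *
rep((.4795,-.1535,.060))
a,b=snapshot("top"),snapshot("side");np.save("a.npy",a);np.save("b.npy",b)
t=np.load("top0.npy").astype(int)
# lock outline in the top picture
g=cv2.cvtColor(np.load("top0.npy"),cv2.COLOR_RGB2GRAY)[130:230,110:190];print("bench",np.median(g))
big=cv2.resize(g,None,fx=4,fy=4,interpolation=cv2.INTER_CUBIC)
m=cv2.inRange(big,0,int(np.median(g)*.86));m=cv2.morphologyEx(m,cv2.MORPH_CLOSE,np.ones((25,25)));m=cv2.morphologyEx(m,cv2.MORPH_OPEN,np.ones((25,25)))
for ar,r in blobs(m,3000):
    bx=(cv2.boxPoints(r)+.5)/4-.5+[110,130];P=np.array([ray("top",p,.018) for p in bx]);print(ar,r[1],P[:,:2].tolist(),"c",P.mean(0))
    for i in range(2):
        d=P[i]-P[i+1];print(np.linalg.norm(d),np.degrees(np.arctan2(d[1],d[0])))
W=np.zeros((600,800,3),np.uint8)
W[:400,:400]=cv2.resize(a[170:270,240:340],(400,400));W[:400,400:]=cv2.resize(b[220:320,150:250],(400,400));cv2.imwrite("pics/c2.png",W[:400,:,::-1])
E
```

```text
t 1.73 tcp [ 0.4782 -0.1555  0.1049] xaxis yaw 11.08 pitch -0.02 z [-0.0004 -0.0002 -1.    ] F [ 0.3048 -0.1851  0.2409] w 0.06 j [ 0.5365  0.2072 -0.3229  1.8144  0.0725  1.1317 -1.1882]
tool shift [ 0.0017 -0.0017  0.0449]
bench 120.0
36082.5 (307.98089599609375, 123.26224517822266) [[0.6722732706838901, 0.25529835933346956], [0.7013204954937491, 0.18621482378703316], [0.5234665191041659, 0.11184910198334688], [0.49614020971020034, 0.1796768075975068]] c [0.5983 0.1833 0.018 ]
0.0749418184510506 112.80506078776125
0.192775251256404 22.691168770572936
```

View pics/c2.png

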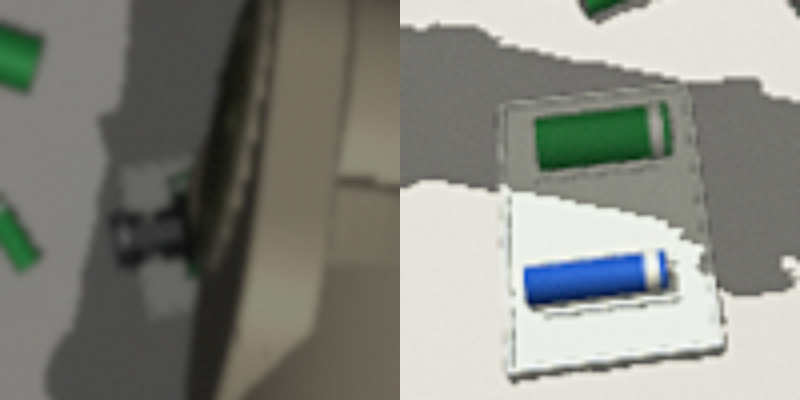

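Call:
jog_arm(moves=[[0,0,0,0.0017,-0.0017,0.03,0.3],[0,0,0,0,0,0.035,0.3],[0,0,0,0,0,0.02,0.3],[0,0,0,0,0,0.01,0.3],[0,0,0,0,0,0,0.3],[0,0,0,0,0,0,1],[0,0,0,0,0,0,1],[0,0,0,0,0,0,1],[0,0,0,0,0,0,1],[0,0,0,0,0,0,1]])

```text
time_s: 3.08
tcp_pos: [0.48, -0.1527, 0.0101]
tool_rot: [-0.0, 0.995, 0.096, 0.0]
force: [0.6, -0.4, 0.1]
gripper_width: 0.0003
```

```bash
python3 - <<'E'
from h import *
rep()
b=snapshot("side");a=snapshot("top")
W=np.hstack([cv2.resize(a[170:270,240:340],(400,400)),cv2.resize(b[200:300,150:250],(400,400))]);cv2.imwrite("pics/c3.png",W[:,:,::-1])
E
```

```text
t 3.08 tcp [ 0.48   -0.1527  0.0101] xaxis yaw 10.99 pitch 0.0 z [ 0.      0.0001 -1.    ] F [ 0.6335 -0.3557  0.0905] w 0.0003 j [ 0.5148  0.3242 -0.3143  1.9083  0.1233  0.9276 -1.2373]
```

View pics/c3.png

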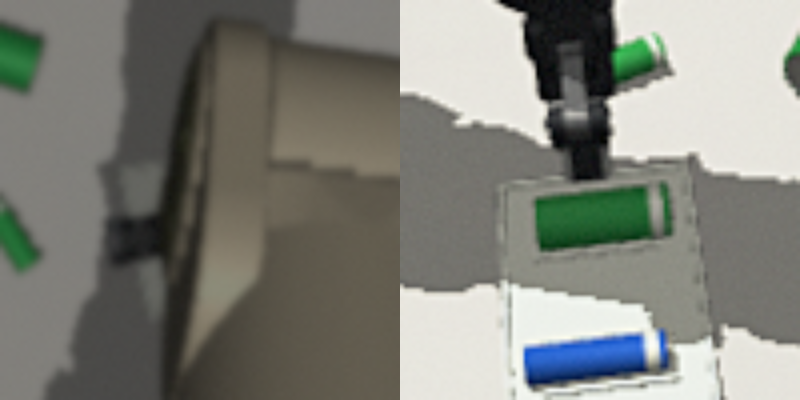

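```bash
python3 - <<'E'
from h import *
s,M=rep()
for n in("side","top"):
    for z in(.0101,.05,.1):print(n,z,proj(n,[*s["tcp_pos"][:2],z]))
b=snapshot("side")
print(tri((289.4,227.5),(197.6,254.1)), tri((322.,224.9),(195.7,289.5)))
W=cv2.resize(b[100:300,100:300],(600,600),interpolation=2);cv2.imwrite("pics/c4.png",W[:,:,::-1])
print([ (a,r) for a,r in blobs(mask(b,(45,100,30),(75,255,255)))][:4])
E
```

```text
t 3.17 tcp [ 0.48   -0.1527  0.01  ] xaxis yaw 10.99 pitch 0.0 z [ 0.      0.0001 -1.    ] F [0.2689 0.1598 0.4028] w -0.0001 j [ 0.5147  0.3243 -0.3143  1.9083  0.1233  0.9276 -1.2373]
side 0.0101 [198.2731 256.6695]
side 0.05 [196.4421 242.1082]
side 0.1 [193.992  222.6222]
top 0.0101 [288.377  228.0622]
top 0.05 [290.3143 227.3117]
top 0.1 [293.0125 226.2666]
[ 0.4802 -0.1543  0.0192] [ 0.4873 -0.2342  0.0147]
[(1120.0, ((411.3961181640625, 138.78488159179688), (41.760868072509766, 42.47926330566406), 75.52970886230469)), (385.0, ((260.61712646484375, 204.87744140625), (16.534000396728516, 31.531038284301758), 27.758541107177734)), (313.5, ((197.7077178955078, 254.16156005859375), (12.651541709899902, 27.907814025878906), 82.87498474121094)), (68.0, ((207.1000213623047, 214.8000030517578), (7.905693531036377, 10.435516357421875), 71.56504821777344))]
```

View pics/c4.png

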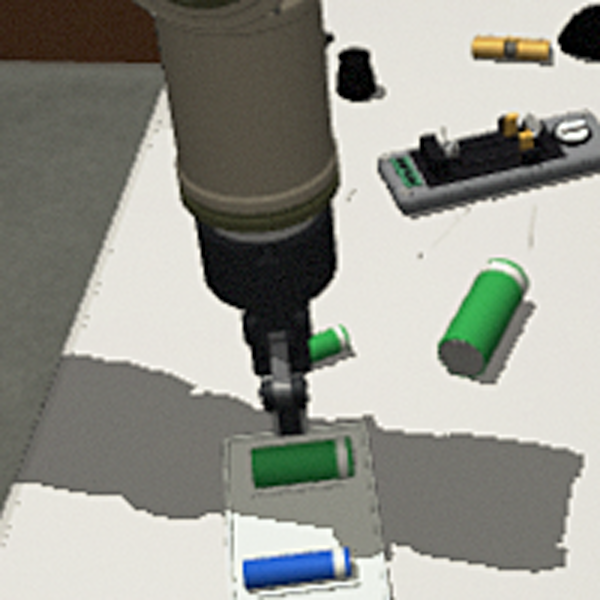

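Call:
jog_arm(moves=[[0,0,0,0,0,-0.03,1],[0,0,0,0,0,-0.05,1],[0,0,0,0,0,0,1]])

```text
time_s: 3.6
tcp_pos: [0.4829, -0.1534, 0.094]
tool_rot: [0.002, 0.995, 0.096, 0.003]
force: [0.6, 0.2, -0.4]
gripper_width: -0.0001
```

```bash
python3 - <<'E'
from h import *
s,M=rep()
for n in("side","top"):print(n,proj(n,s["tcp_pos"]),proj(n,s["tcp_pos"]+[0,0,.073]))
b=snapshot("side");a=snapshot("top");
u=proj("side",s["tcp_pos"])
W=cv2.resize(b[150:270,140:260],(600,600),interpolation=2);cv2.drawMarker(W,tuple(int(v) for v in (u-[140,150]+.5)*5),(255,0,0),0,15,1);cv2.imwrite("pics/c5.png",W[:,:,::-1])
E
```

```text
t 3.6 tcp [ 0.4829 -0.1534  0.094 ] xaxis yaw 11.0 pitch 0.37 z [ 0.0071 -0.0024 -1.    ] F [ 0.6133  0.2224 -0.3552] w -0.0001 j [ 0.5323  0.2204 -0.3272  1.8255  0.0798  1.1009 -1.202 ]
side [195.859  225.3614] [192.0542 194.3977]
top [292.9687 225.0744] [297.524  223.1907]
```

View pics/c5.png

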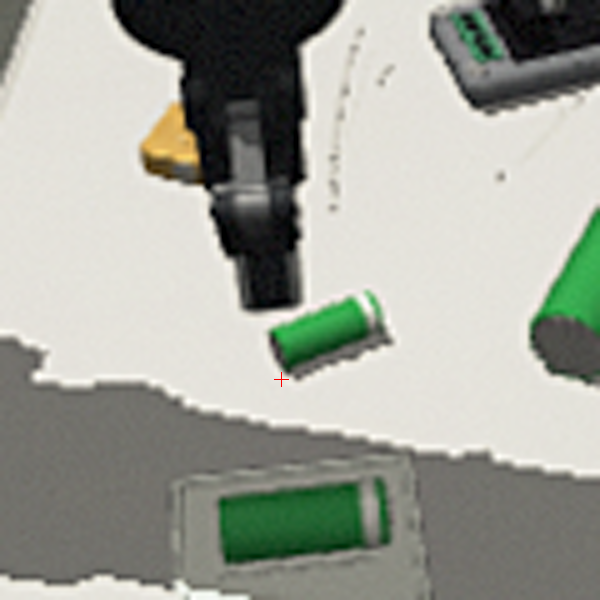

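Call:
jog_arm(moves=[[0,0,0,0.003,0,0.02,0.3],[0,0,0,0,0,0.03,0.3],[0,0,0,0,0,0.03,0.3],[0,0,0,0,0,0.008,0.3],[0,0,0,0,0,0,0.3]])

```text
time_s: 4.32
tcp_pos: [0.4823, -0.1518, 0.0014]
tool_rot: [-0.0, 0.995, 0.096, -0.001]
force: [0.6, 0.3, -0.2]
gripper_width: 0.0598
```

Call:
jog_arm(moves=[[0,0,0,0,0,0.005,0.3],[0,0,0,0,0,0,0.3]])

```text
time_s: 4.58
tcp_pos: [0.4833, -0.1522, -0.0025]
tool_rot: [0.0, 0.995, 0.096, 0.0]
force: [-0.2, 0.1, 0.8]
gripper_width: 0.0596
```

Call:
jog_arm(moves=[[0,0,0,0,0,0.005,0.3],[0,0,0,0,0,0,0.3]])

```text
time_s: 4.82
tcp_pos: [0.4827, -0.1521, -0.0082]
tool_rot: [-0.0, 0.995, 0.096, -0.0]
force: [-0.3, 0.4, 0.1]
gripper_width: 0.06
```

Call:
jog_arm(moves=[[0,0,0,0,0,0.005,0.3],[0,0,0,0,0,0,0.3]])

```text
time_s: 5.08
tcp_pos: [0.4826, -0.152, -0.0134]
tool_rot: [-0.0, 0.995, 0.096, -0.0]
force: [-0.1, 0.2, 0.3]
gripper_width: 0.0596
```

Call:
jog_arm(moves=[[0,0,0,0,0,0.005,0.3],[0,0,0,0,0,0,0.3]])

```text
time_s: 5.32
tcp_pos: [0.4826, -0.152, -0.0185]
tool_rot: [-0.0, 0.995, 0.096, -0.0]
force: [-0.5, -1.1, -1.0]
gripper_width: 0.0597
```

```bash
python3 - <<'E'
from h import *
s,M=rep()
b=snapshot("side");np.save("b6.npy",b)
W=cv2.resize(b[170:290,140:260],(600,600),interpolation=2)
for dz,c in((0,(255,0,0)),(.033,(255,255,0))):
    u=proj("side",s["tcp_pos"]+[0,0,dz]);cv2.drawMarker(W,tuple(int(v) for v in (u-[140,170]+.5)*5),c,0,15,1)
cv2.imwrite("pics/c6.png",W[:,:,::-1])
E
```

```text
t 5.33 tcp [ 0.4826 -0.152  -0.0185] xaxis yaw 10.99 pitch -0.04 z [-0.0008  0.0004 -1.    ] F [-0.5156 -1.1147 -1.0114] w 0.0597 j [ 0.5053  0.3715 -0.3092  1.922   0.1448  0.8702 -1.2568]
```

View pics/c6.png

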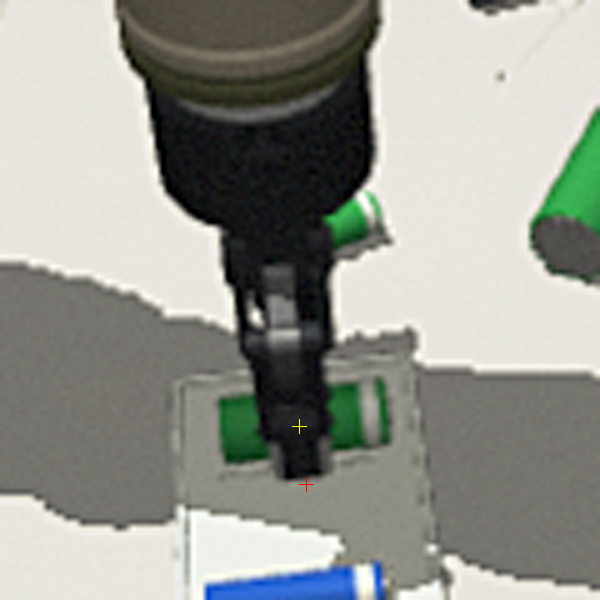

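Call:
jog_arm(moves=[[0,0,0,0,0,0.005,0.3],[0,0,0,0,0,0,0.6],[0,0,0,0,0,0,1],[0,0,0,0,0,0,1],[0,0,0,0,0,0,1],[0,0,0,0,0,0,1]])

```text
time_s: 6.12
tcp_pos: [0.4834, -0.1528, -0.0226]
tool_rot: [0.0, 0.995, 0.096, 0.0]
force: [0.4, -3.8, 2.7]
gripper_width: 0.0236
```

```bash
python3 - <<'E'
from h import *
s,M=rep()
E
```

```text
t 6.12 tcp [ 0.4834 -0.1528 -0.0226] xaxis yaw 10.96 pitch 0.05 z [ 0.001  -0.0007 -1.    ] F [ 0.4429 -3.763   2.7426] w 0.0236 j [ 0.504   0.3782 -0.3074  1.9242  0.1486  0.8597 -1.2595]
```

Call:
jog_arm(moves=[[0,0,0,0,0,0,0.5],[0,0,0,0,0,0,0.5],[0,0,0,0,0,0.004,0.5],[0,0,0,0,0,0,0.5],[0,0,0,0,0,0,0.5]])

```text
time_s: 6.75
tcp_pos: [0.4828, -0.152, -0.0271]
tool_rot: [-0.0, 0.995, 0.096, -0.0]
force: [1.0, -0.3, 0.1]
gripper_width: 0.0426
```

Call:
jog_arm(moves=[[0,0,0,0,0,0,1],[0,0,0,0,0,0,1],[0,0,0,0,0,0,1],[0,0,0,0,0,0,1]])

```text
time_s: 7.25
tcp_pos: [0.4835, -0.1529, -0.0265]
tool_rot: [0.0, 0.995, 0.095, 0.001]
force: [0.8, -3.8, 4.5]
gripper_width: 0.0239
```

Call:
jog_arm(moves=[[0,0,0,0,0,-0.02,1],[0,0,0,0,0,-0.04,1],[0,0,0,0,0,-0.04,1],[0,0,0,0.024,-0.044,0,1],[0,0,0,0.024,-0.044,0,1],[0,0,0,0.024,-0.044,0,1],[0,0,0,0.024,-0.044,0,1],[0,0,0,0.024,-0.044,0,1],[0,0,0,0.023,-0.044,0,1],[0,0,0,0.023,-0.044,0,1],[0,0,-0.105,0,0,0,1],[0,0,-0.105,0,0,0,1],[0,0.145,0,0,0,0,1],[0,0.145,0,0,0,0,1],[0,0.145,0,0,0,0,1],[0,0,0,0,0,0,1],[0,0,0,0,0,0,1]])

```text
time_s: 9.38
tcp_pos: [0.5875, 0.1823, 0.0735]
tool_rot: [-0.043, 0.957, 0.195, 0.211]
force: [-0.3, 0.7, -0.7]
gripper_width: 0.0237
```

```bash
python3 - <<'E'
from h import *
s,M=rep()
b=snapshot("side");a=snapshot("top");np.save("b7.npy",b);np.save("a7.npy",a)
T=s["tcp_pos"]
tl=T+M@[.004,0,-.0435]; ba=T+[0,0,.0365]+M@[.004,0,-.007]
print("tool-length",tl,proj("side",tl),"base",ba,proj("side",ba))
for n,im in(("side",b),("top",a)):
  for ar,r in blobs(mask(im,(45,100,25),(80,255,255)))[:6]:print(n,ar,np.round(r[0],1),np.round(r[1],1),round(r[2],1))
W=np.zeros((600,800,3),np.uint8)
W[:480,:]=cv2.resize(b[80:200,190:390],(800,480),interpolation=2)
for p,c in((tl,(255,0,0)),(ba,(255,255,0))):
    u=proj("side",p);cv2.drawMarker(W,tuple(int(v) for v in (u-[190,80]+.5)*4),c,0,15,1)
cv2.imwrite("pics/c7.png",W[:480,:,::-1])
E
```

```text
t 9.38 tcp [0.5875 0.1823 0.0735] xaxis yaw 23.02 pitch 24.87 z [ 0.3869  0.1647 -0.9073] F [-0.2709  0.7191 -0.6641] w 0.0237 j [ 0.1829  0.2065 -0.5654  2.0087  0.1739  0.5288 -1.6486]
tool-length [0.574  0.1765 0.1147] [255.1667 118.7542] base [0.5881 0.1825 0.1181] [261.4687 116.1741]
side 1466.0 [413. 144.] [42. 48.] 90.0
side 386.5 [260.6 204.9] [16.5 31.5] 27.8
side 123.5 [203.6 216. ] [ 8.2 17.8] 68.2
side 63.0 [246.5 123.2] [9.7 8.3] 56.3
side 37.0 [260.3 114.7] [10.3  4.7] 56.3
side 25.0 [234.6 156.9] [10.5  4.6] 59.0
top 1476.0 [139.1  41.6] [51.9 36.5] 1.8
top 350.5 [233.8 181.1] [30. 13.] 18.4
top 66.5 [242.9 229.5] [14.4  5.8] 59.0
top 52.5 [140.  176.5] [ 7. 10.] 90.0
```

View pics/c7.png

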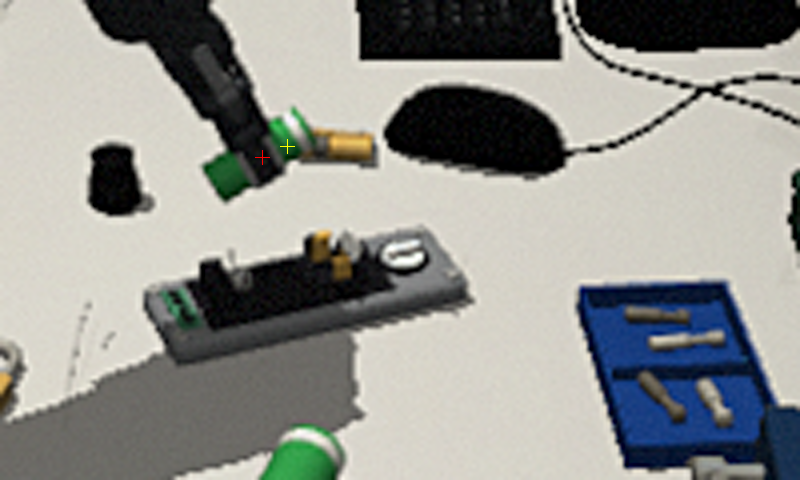

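```bash
cat >> h.py <<'E'
yaw=np.radians(23);O=np.array([.5912,.1825,0]);L=np.array([[np.cos(yaw),-np.sin(yaw),0],[np.sin(yaw),np.cos(yaw),0],[0,0,1]])
C=np.array([.004,0,-.0435])   # cell centre in the reported tool frame
def cell(s,M,C=C):
    c=s["tcp_pos"]+M@C;x=M[:,0];return c,c-x*.0325,c+x*.0325
def inlock(p):return L.T@(p-O)
E
python3 - <<'E'
from h import *
s,M=rep()
for n,p in zip("c flat btn".split(),cell(s,M)):
    print(n,p,"lock",inlock(p),(proj("side",p)-[190,80]+.5)*4, proj("top",p))
# axis of visible green parts, side
b=np.load("b7.npy");m=mask(b,(45,100,25),(80,255,255))[100:140,235:275];ys,xs=np.nonzero(m);d=np.c_[xs,ys]@[.84,-.54];print("along",d.min(),d.max())
a=np.load("a7.npy");m=mask(a,(45,90,20),(80,255,255));ys,xs=np.nonzero(m[165:190,120:165]);print("top green x",xs.min()+120,xs.max()+120,"y",ys.min()+165,ys.max()+165)
for p in((-.0285,0,.031),(.025,0,.0385),(-.047,0,.038),(.072,0,.029)):
    q=O+L@np.array(p);print(p,q,"side crop",(proj("side",q)-[190,80]+.5)*4,"top",proj("top",q))
W=cv2.resize(a[130:230,100:200],(600,600),interpolation=2)
for p in cell(s,M):
    u=proj("top",p);cv2.drawMarker(W,tuple(int(v) for v in (u-[100,130]+.5)*6),(255,0,0),0,15,1)
cv2.imwrite("pics/c8.png",W[:,:,::-1])
E
```

```text
t 9.47 tcp [0.5887 0.183  0.0743] xaxis yaw 23.03 pitch 24.99 z [ 0.3885  0.1659 -0.9064] F [ 0.4129  0.0087 -0.9566] w 0.0235 j [ 0.1823  0.2074 -0.5652  2.0067  0.1738  0.528  -1.6485]
c [0.5752 0.1772 0.1154] lock [-0.0168  0.0014  0.1154] [264.7975 155.3012] [141.4837 181.1594]
flat [0.5481 0.1657 0.1017] lock [-0.0463  0.0014  0.1017] [216.5069 186.0438] [148.0058 194.4543]
btn [0.6023 0.1887 0.1291] lock [0.0126 0.0014 0.1291] [313.2301 124.4683] [134.7904 167.5154]
along -7.080000000000001 20.099999999999998
top green x 134 145 y 172 180
(-0.0285, 0, 0.031) [0.565  0.1714 0.031 ] side crop [248.2712 282.5545] top [153.8359 191.4312]
(0.025, 0, 0.0385) [0.6142 0.1923 0.0385] side crop [331.9463 253.6927] top [145.0696 170.5101]
(-0.047, 0, 0.038) [0.5479 0.1641 0.038 ] side crop [218.6776 279.3676] top [155.8713 198.1496]
(0.072, 0, 0.029) [0.6575 0.2106 0.029 ] side crop [403.4158 250.8278] top [139.3151 153.7355]
```

View pics/c8.png

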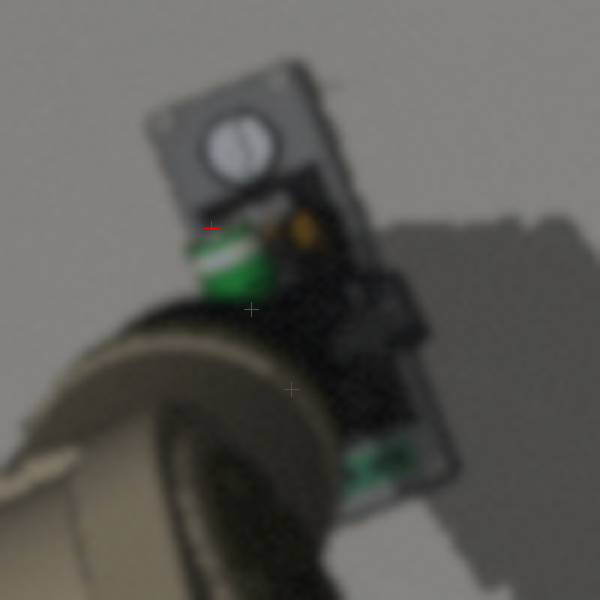

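```bash
cat >> h.py <<'E'
C=np.array([.002,0,-.0435])
def go(*tg):
    s,M=rep();f=cell(s,M,C)[1];print("flat in lock",inlock(f))
    for t in tg:
        g=O+L@np.array(t);print(t,"tool shift",M.T@(g-f));f=g
    return s,M
E
python3 -c "
from h import *
go((-.022,0,.06),(-.022,0,.033),(-.031,0,.033))"
```

```text
t 9.47 tcp [0.5887 0.183  0.0743] xaxis yaw 23.03 pitch 24.99 z [ 0.3885  0.1659 -0.9064] F [ 0.4129  0.0087 -0.9566] w 0.0235 j [ 0.1823  0.2074 -0.5652  2.0067  0.1738  0.528  -1.6485]
flat in lock [-0.0481  0.0014  0.1008]
(-0.022, 0, 0.06) tool shift [0.0064 0.0014 0.048 ]
(-0.022, 0, 0.033) tool shift [-0.0114  0.      0.0245]
(-0.031, 0, 0.033) tool shift [-0.0082 -0.     -0.0038]
```

Call:
jog_arm(moves=[[0,0,0,0.003,0.0007,0.024,1],[0,0,0,0.0034,0.0007,0.024,1],[0,0,0,0,0,0,1],[0,0,0,-0.003,0,0.006,1],[0,0,0,-0.003,0,0.006,1],[0,0,0,-0.0025,0,0.006,1],[0,0,0,0,0,0,1],[0,0,0,0,0,0,1]])

```text
time_s: 10.48
tcp_pos: [0.6117, 0.1908, 0.0125]
tool_rot: [-0.043, 0.957, 0.195, 0.212]
force: [-1.0, 0.3, -0.5]
gripper_width: 0.0241
```

```bash
python3 - <<'E'
from h import *
s,M=go((-.022,0,.033),(-.031,0,.033))
b=snapshot("side");a=snapshot("top");np.save("b9.npy",b)
W=np.zeros((600,800,3),np.uint8)
W[:,:]=cv2.resize(b[110:170,220:300],(800,600),interpolation=2)
for p in cell(s,M,C)[1:]:
    u=proj("side",p);cv2.drawMarker(W,tuple(int(v) for v in (u-[220,110]+.5)*10),(255,0,0),0,15,1)
cv2.imwrite("pics/c9.png",W[:,:,::-1])
E
```

```text
t 10.47 tcp [0.6117 0.1908 0.0125] xaxis yaw 23.03 pitch 24.94 z [ 0.3881  0.165  -0.9067] F [-0.9684  0.3393 -0.5243] w 0.0241 j [ 0.0826  0.3471 -0.4784  1.9991  0.3282  0.4124 -1.7786]
flat in lock [-0.0239 -0.0004  0.0391]
(-0.022, 0, 0.033) tool shift [-0.0008 -0.0004  0.0064]
(-0.031, 0, 0.033) tool shift [-0.0082 -0.     -0.0038]
```

View pics/c9.png

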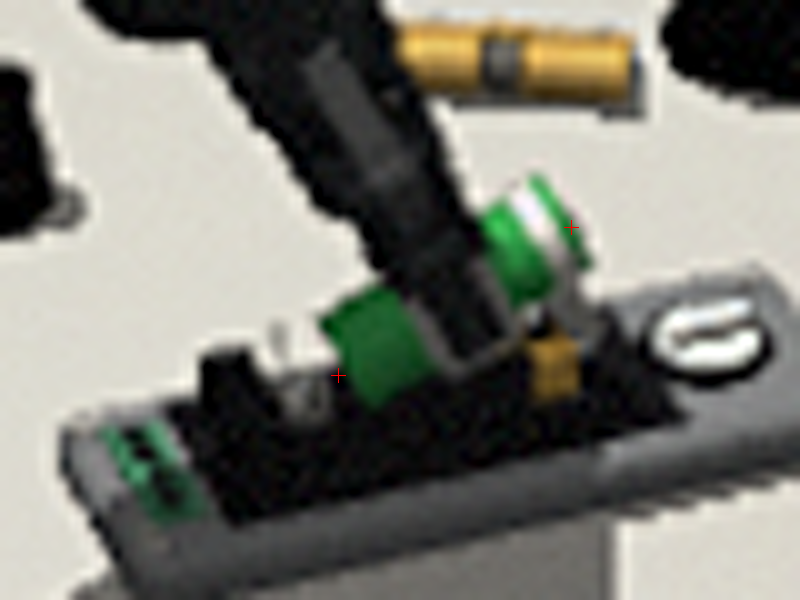

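Call:
jog_arm(moves=[[0,0,0,-0.0004,-0.0004,0.003,1],[0,0,0,-0.0004,0,0.0034,1],[0,0,0,0,0,0,1],[0,0,0,0,0,0,1]])

```text
time_s: 11.08
tcp_pos: [0.6132, 0.1919, 0.0061]
tool_rot: [-0.043, 0.957, 0.195, 0.211]
force: [-0.3, -0.4, -0.4]
gripper_width: 0.0237
```

Call:
jog_arm(moves=[[0,0,0,-0.0037,0,-0.0017,1],[0,0,0,-0.0037,0,-0.0017,1],[0,0,0,0,0,0,1],[0,0,0,0,0,0,1]])

```text
time_s: 11.58
tcp_pos: [0.6061, 0.1888, 0.0066]
tool_rot: [-0.043, 0.957, 0.195, 0.212]
force: [2.0, 1.1, -1.2]
gripper_width: 0.0242
```

```bash
python3 - <<'E'
from h import *
s,M=go((-.034,0,.032))
print("F in lock",L.T@s["force"])
for i in range(3):
    snapshot("side");print(L.T@arm.read_state()["force"])
E
```

```text
t 11.57 tcp [0.6061 0.1888 0.0066] xaxis yaw 23.03 pitch 24.98 z [ 0.3887  0.1651 -0.9065] F [ 2.0207  1.0531 -1.1754] w 0.0242 j [ 0.0796  0.3456 -0.4728  2.0183  0.3352  0.3935 -1.7865]
flat in lock [-0.0298 -0.      0.0331]
(-0.034, 0, 0.032) tool shift [-0.0043 -0.     -0.0008]
F in lock [ 2.2715  0.1799 -1.1754]
[2.6114 0.3391 0.0365]
[ 1.9292 -0.2711  0.0941]
[1.926  0.6157 1.1491]
```

Call:
jog_arm(moves=[[0,-0.07,0,-0.0047,0,0.002,1],[0,-0.07,0,-0.0047,0,0.002,1],[0,0,0,0,0,0,1],[0,0,0,0,0,0,1]])

```text
time_s: 12.22
tcp_pos: [0.5993, 0.1862, -0.0012]
tool_rot: [-0.03, 0.969, 0.197, 0.145]
force: [2.8, 2.5, 1.2]
gripper_width: 0.0239
```

```bash
python3 - <<'E'
from h import *
s,M=go((-.033,0,.031))
for i in range(3):
    b=snapshot("side");print(L.T@arm.read_state()["force"])
W=cv2.resize(b[110:170,220:300],(800,600),interpolation=2)
for p in cell(s,M,C)[1:]:
    u=proj("side",p);cv2.drawMarker(W,tuple(int(v) for v in (u-[220,110]+.5)*10),(255,0,0),0,15,1)
cv2.imwrite("pics/c10.png",W[:,:,::-1])
E
```

```text
t 12.22 tcp [ 0.5993  0.1862 -0.0012] xaxis yaw 23.03 pitch 16.99 z [ 0.2688  0.1145 -0.9564] F [2.7729 2.4629 1.2389] w 0.0239 j [ 0.0669  0.4092 -0.4854  1.8991  0.3108  0.5977 -1.7579]
flat in lock [-0.033   0.0002  0.0315]
(-0.033, 0, 0.031) tool shift [-0.0002  0.0002  0.0005]
[2.2091 0.6951 0.496 ]
[3.5496 1.3728 0.1874]
[2.9429 0.1941 0.0006]
```

Call:
jog_arm(moves=[[0,-0.05,0,-0.002,0,0.0016,1],[0,-0.05,0,-0.002,0,0.0016,1],[0,0,0,0,0,0,1],[0,0,0,0,0,0,1]])

```text
time_s: 12.88
tcp_pos: [0.5968, 0.1856, -0.0049]
tool_rot: [-0.02, 0.975, 0.199, 0.097]
force: [2.7, 3.9, 3.3]
gripper_width: 0.0241
```

```bash
python3 - <<'E'
from h import *
s,M=go((-.032,0,.031))
for i in range(3):
    b=snapshot("side");st=arm.read_state();print(L.T@st["force"],L.T@st["torque"])
m=mask(b,(45,100,25),(80,255,255))[100:170,225:300]
for a,r in blobs(m,8):print(a,np.array(r[0])+[225,100],r[1])
print([proj("side",p) for p in cell(s,M,C)])
E
```

```text
t 12.88 tcp [ 0.5968  0.1856 -0.0049] xaxis yaw 23.06 pitch 11.33 z [ 0.1806  0.0774 -0.9805] F [2.6623 3.9368 3.2925] w 0.0241 j [ 0.0441  0.4651 -0.4825  1.8028  0.3035  0.7417 -1.7474]
flat in lock [-0.032   0.0006  0.0318]
(-0.032, 0, 0.031) tool shift [-0.0001  0.0006  0.0008]
[3.67   4.0009 2.8215] [ 0.6535 -0.9105  0.2752]
[3.9946 3.6128 3.5911] [ 0.657  -0.811   0.2171]
[4.1077 3.4268 2.231 ] [ 0.6937 -0.8886  0.1884]
71.5 [254.9794 147.4536] (10.965738296508789, 8.935046195983887)
29.5 [234.7794 157.1323] (10.975909233093262, 4.630461692810059)
21.0 [270.1471 143.0882] (8.00367546081543, 3.6380343437194824)
[array([262.5833, 145.0512]), array([250.0738, 150.0361]), array([275.011, 140.099])]
```

Call:
jog_arm(moves=[[0,-0.05,0,-0.0018,-0.001,0.0018,1],[0,-0.05,0,-0.0018,0,0.0018,1],[0,0,0,0,0,0,1],[0,0,0,0,0,0,1]])

```text
time_s: 13.52
tcp_pos: [0.593, 0.1844, -0.01]
tool_rot: [-0.01, 0.979, 0.199, 0.047]
force: [3.6, 3.1, -2.8]
gripper_width: 0.0241
```

```bash
python3 - <<'E'
from h import *
s,M=go((-.0315,0,.031))
for i in range(2):
    b=snapshot("side");st=arm.read_state();print(L.T@st["force"],L.T@st["torque"])
m=mask(b,(45,100,25),(80,255,255))[100:170,225:300]
for a,r in blobs(m,8):print(a,np.array(r[0])+[225,100],r[1])
print([proj("side",p) for p in cell(s,M,C)])
E
```

```text
t 13.53 tcp [ 0.593   0.1844 -0.01  ] xaxis yaw 23.02 pitch 5.49 z [ 0.0881  0.0376 -0.9954] F [ 3.606   3.1168 -2.7885] w 0.0241 j [ 0.0155  0.5284 -0.4734  1.7048  0.3007  0.8817 -1.7421]
flat in lock [-0.0321  0.001   0.0304]
(-0.0315, 0, 0.031) tool shift [ 0.0007  0.001  -0.0005]
[ 5.1026  1.4748 -3.3326] [ 0.3671 -0.8304  0.1651]
[ 5.6558  1.5604 -3.0494] [ 0.3894 -0.8498  0.0733]
71.5 [255.5205 148.0548] (11.001867294311523, 8.89512825012207)
26.0 [234.7794 157.1323] (10.975909233093262, 4.630461692810059)
18.5 [270.5 145. ] (8.0, 3.0)
[array([262.6973, 146.5537]), array([250.0101, 150.442 ]), array([275.2531, 142.7058])]
```

Call:
jog_arm(moves=[[0,-0.048,0,-0.0015,0,0.0014,1],[0,-0.048,0,-0.0015,0,0.0014,1],[0,0,0,0,0,0,1],[0,0,0,0,0,0,1]])

```text
time_s: 14.12
tcp_pos: [0.5897, 0.1831, -0.0125]
tool_rot: [0.0, 0.98, 0.2, -0.001]
force: [-2.5, 1.0, 4.6]
gripper_width: 0.0236
```

```bash
python3 - <<'E'
from h import *
s,M=go((-.0315,0,.031))
for i in range(2):
    b=snapshot("side");st=arm.read_state();print(L.T@st["force"],L.T@st["torque"])
m=mask(b,(45,100,25),(80,255,255))[100:170,225:300]
for a,r in blobs(m,8):print(a,np.array(r[0])+[225,100],r[1])
print([proj("side",p) for p in cell(s,M,C)])
W=cv2.resize(b[110:170,220:300],(800,600),interpolation=2)
for p in cell(s,M,C)[1:]:
    u=proj("side",p);cv2.drawMarker(W,tuple(int(v) for v in (u-[220,110]+.5)*10),(255,0,0),0,15,1)
cv2.imwrite("pics/c11.png",W[:,:,::-1])
E
```

```text
t 14.12 tcp [ 0.5897  0.1831 -0.0125] xaxis yaw 23.03 pitch -0.1 z [-0.0016 -0.0008 -1.    ] F [-2.506   0.9986  4.6146] w 0.0236 j [-0.013   0.5918 -0.4634  1.6056  0.2977  1.0168 -1.7355]
flat in lock [-0.0316  0.0011  0.0311]
(-0.0315, 0, 0.031) tool shift [0.0001 0.0011 0.0001]
[-1.4921  2.0213  4.3411] [0.4456 0.2806 0.0229]
[-2.0015  2.4526  4.1049] [0.454  0.4563 0.0564]
73.0 [254.5 148. ] (12.0, 9.0)
27.5 [234.7794 157.1323] (10.975909233093262, 4.630461692810059)
17.5 [270.9385 146.0077] (8.434361457824707, 3.1008682250976562)
[array([262.936 , 147.3214]), array([250.1923, 150.1313]), array([275.5021, 144.5506])]
```

View pics/c11.png

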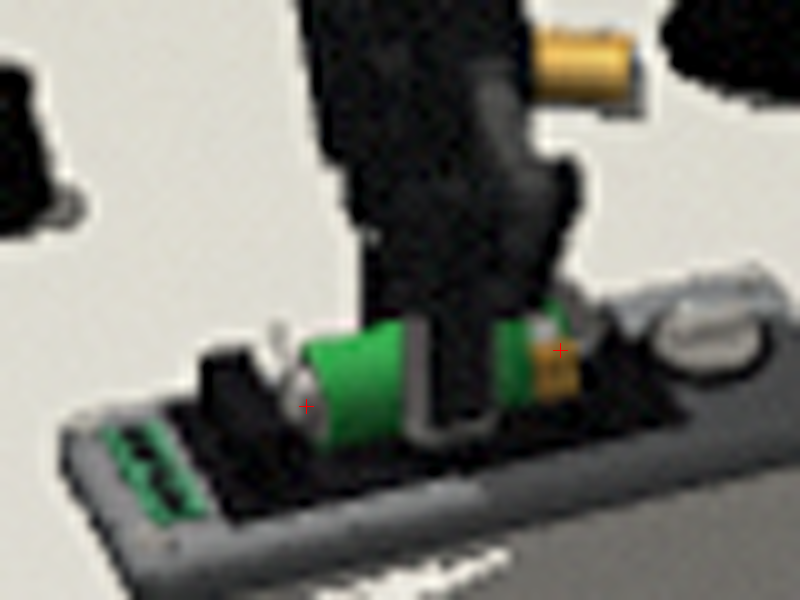

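Call:
jog_arm(moves=[[0,0,0,0,0,0,0.5],[0,0,0,0,0,0,0.5],[0,0,0,0,0,0,0.5],[0,0,0,0,0,-0.01,0.5],[0,0,0,0,0,-0.03,0.5],[0,0,0,0,0,-0.05,0.5],[0,0,0,0,0,-0.05,0.5],[0,0,0,-0.04,0.04,0,0.5],[0,0,0,-0.04,0.04,0,0.5],[0,0,0,-0.04,0.04,0,0.5],[0,0,0,0,0.05,0,0.5],[0,0,0,0,0.05,0,0.5],[0,0,0,0,0,0,0.5]])

```text
time_s: 15.85
tcp_pos: [0.5671, -0.0716, 0.1279]
tool_rot: [0.001, 0.981, 0.196, -0.0]
force: [-0.3, -0.4, 0.2]
gripper_width: 0.0424
```

```bash
python3 - <<'E'
from h import *
rep()
ims={n:snapshot(n) for n in("top","side")};np.savez("fin.npz",**ims)
f=np.array([-.031,0,.031]);
for n,im in ims.items():
    for nm,p in(("flat",(-.032,0,.031)),("c",(0.001,0,.031)),("btn",(.0335,0,.031)),("greenmid",(-.0075,0,.031))):
        print(n,nm,proj(n,O+L@np.array(p)))
    for nm,lo,hi in(("green",(45,100,25),(80,255,255)),("brass",(12,110,60),(30,255,255))):
        for a,r in blobs(mask(im,lo,hi),6):
            if np.linalg.norm(np.array(r[0])-proj(n,O+[0,0,.03]))<32:print(n,nm,a,np.round(r[0],1),np.round(r[1],1),round(r[2],1))
# expected projected angle level vs tilted, side view
for th in(0,5,17):
    d=np.array([np.cos(np.radians(th)),0,np.sin(np.radians(th))]);a=np.array([-.0315,0,.031]);u=proj("side",O+L@a);v=proj("side",O+L@(a+.05*d));print(th,np.degrees(np.arctan2(*(v-u)[::-1])),np.linalg.norm(v-u))
E
```

```text
t 15.85 tcp [ 0.5671 -0.0716  0.1279] xaxis yaw 22.58 pitch -0.07 z [-0.0003 -0.0023 -1.    ] F [-0.3187 -0.3856  0.1557] w 0.0424 j [ 0.3959  0.3408 -0.4112  1.6044  0.1448  1.2266 -1.2199]
top flat [154.3569 192.769 ]
top c [149.4627 180.2038]
top btn [144.6837 167.9342]
top greenmid [150.7193 183.4299]
top green 224.0 [149.5 181.5] [21.8 12. ] 69.0
top brass 11.5 [138.5 172.5] [5. 3.] 90.0
top brass 9.5 [150.7 167.5] [5.1 2.8] 71.6
side flat [250.1855 150.4454]
side c [263.1359 147.5714]
side btn [275.712  144.7805]
side greenmid [259.8178 148.3078]
side green 95.0 [267. 146.] [12. 10.] 90.0
side green 13.0 [234.2 158. ] [11.3  3.5] 40.6
side brass 15.0 [275.  146.5] [5. 4.] 90.0
0 -12.51229713978329 20.021762473640965
5 -16.625185731955362 20.343976779930696
17 -26.140568556729082 20.90306998266856
```

Call:
jog_arm(moves=[[0,0,0,-0.043,0.027,-0.005,0.5],[0,0,0,-0.043,0.027,-0.005,0.5],[0,0,0,-0.043,0.027,-0.005,0.5],[0,0,0,-0.043,0.027,-0.005,0.5],[0,0,0,-0.043,0.027,-0.005,0.5],[0,0,0,-0.043,0.027,-0.005,0.5],[0,0,0,-0.043,0.027,-0.005,0.5],[0,0,0,-0.043,0.027,-0.005,0.5],[0,0,0,-0.043,0.027,-0.005,0.5],[0,0,0,0,0,0,0.5]])

```text
time_s: 17.2
tcp_pos: [0.303, -0.4433, 0.1735]
tool_rot: [0.001, 0.98, 0.197, -0.001]
force: [0.2, 0.5, -0.5]
gripper_width: 0.0428
```

```bash
python3 - <<'E'
from h import *
rep()
im=snapshot("side")
x0,y0=225,125;c=im[y0:y0+40,x0:x0+65]
f=8;big=cv2.resize(c,None,fx=f,fy=f,interpolation=cv2.INTER_CUBIC)
m=mask(big,(45,100,40),(80,255,255))
for a,r in blobs(m,300):print("green",a,(np.array(r[0])+.5)/f-.5+[x0,y0],np.array(r[1])/f,r[2])
# upper silhouette line of the green body
pts=[(x,np.nonzero(m[:,x])[0].min()) for x in range(int((251-x0)*f),int((266-x0)*f),4) if m[:,x].any()]
v=cv2.fitLine(np.array(pts,np.float32),cv2.DIST_HUBER,0,.01,.01).ravel();print("top edge angle",np.degrees(np.arctan2(v[1],v[0])))
lo=[(x,np.nonzero(m[:,x])[0].max()) for x in range(int((253-x0)*f),int((266-x0)*f),4)]
v=cv2.fitLine(np.array(lo,np.float32),cv2.DIST_HUBER,0,.01,.01).ravel();print("bottom edge angle",np.degrees(np.arctan2(v[1],v[0])))
print("pts",[((x/f+x0),round(y/f+y0,1)) for x,y in pts[::8]],[round(y/f+y0,1) for x,y in lo[::8]])
# expected silhouette: rows for seated cell top edge / bottom edge
cam=np.array(camera_info("side")["T"])[:3,3]
for X in(-.025,0.,.01):
    q=[proj("side",O+L@(np.array([X,13e-3*np.cos(t),.031+13e-3*np.sin(t)]))) for t in np.linspace(0,2*np.pi,73)]
    q=np.array(q);print(X,q[q[:,1].argmin()],q[q[:,1].argmax()])
for a,r in blobs(mask(big,(12,110,60),(30,255,255)),60):print("brass",a,(np.array(r[0])+.5)/f-.5+[x0,y0])
E
```

```text
t 17.2 tcp [ 0.303  -0.4433  0.1735] xaxis yaw 22.74 pitch -0.11 z [-0.0013 -0.0018 -1.    ] F [ 0.1765  0.4663 -0.5369] w 0.0428 j [ 1.0105  0.2094 -0.117   1.644   0.0274  1.2891 -0.2854]
green 13427.5 [261.5105 146.4782] [11.4002 22.5702] 77.50752258300781
green 2045.0 [234.7488 156.9382] [11.7005  5.215 ] 60.101104736328125
top edge angle -12.451448
bottom edge angle -12.990282
pts [(251.0, np.float64(144.5)), (255.0, np.float64(143.8)), (259.0, np.float64(142.8)), (263.0, np.float64(141.9))] [np.float64(154.5), np.float64(153.1), np.float64(152.5), np.float64(151.5)]
-0.025 [251.8204 144.4686] [254.0725 155.1816]
0.0 [261.7806 142.3201] [263.8516 152.9815]
0.01 [265.6814 141.4663] [267.734 152.108]
brass 1347.0 [275.1496 146.3015]
brass 328.5 [269.9007 138.3529]
```

```bash
python3 - <<'E'
from h import *
for n,u in(("top",(322,224.9)),("side",(195.7,289.5))):
    print(n,u,[np.round(r[0],1) for a,r in blobs(mask(snapshot(n),(105,120,60),(125,255,255))) if np.hypot(*(np.array(r[0])-u))<10])
print(arm.hand_in())
E
```

```text
top (322, 224.9) [array([322. , 224.9])]
side (195.7, 289.5) [array([195.7, 289.5])]
the job is handed in; nothing more can be done
None
```

The green cell from the tray is in the lock, and the job was handed in at about 17 s of the 42 s allowed. I set its flat end against the spring with the button end raised 25°. I then turned it down level in the grip, let go and backed the arm away.

**Last checks**
- **Level:** in the side view the cell's edges run at -12.5° and -13.0°; a level cell should show -12.5°.
- **Seated height:** its outline lies within about 1 mm of where a seated cell should be.
- **Clips:** the last picture I viewed, taken before release, showed a clip beside the cell. After that I had no views left, so "both clips closed" rests on the measured level, height and clip positions. I did not press the button end again from above after letting go.
- **Slim blue cell:** it has not moved, to within 0.1 pixel in both views.

**What went wrong or disagreed**
- **Fingertip position:** the real fingertips sit about 35 mm short of the reported TCP. My first grasp closed on nothing above the cell, and I corrected for this by eye.
- **Grip width:** the gripper read 24 mm on the 26 mm cell, at two different heights.
- **Spring disc:** the side view put it about 4 mm from where my lock position predicted, although the top view agreed. When I pushed, the spring force came at about the expected place.

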